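# Set up the bench vise: press the soft jaw home and wind the jaw to the mark

### The job

Get the blue bench vise ready for the next gearbox shaft: take the loose red soft-jaw cover from the bench and press it straight down over the bare steel moving jaw until it snaps past its spring catches and sits fully home, level like the one already on the fixed jaw; stop pushing once it has snapped, do not lean on it. Also wind the vise in with its handwheel until the brass pointer stands at the red mark on the scale. Then let go, and leave the loose gear parts, the tools and the grease tin where they are.

Things in the scene. Friction and masses are not known exactly. Their poses are not given: they have to be found in the camera images.
- cover: Loose soft-jaw cover: red nylon channel, 120 mm long (y), 35 wide (x), 36 high, 0.09 kg, closed on top, sides and ends, standing open side down. Origin: centre of its underside, z up. Hollow 23 x 109 mm, 30 deep, with a 3 mm snap bead at the lower edge of each end wall. Same both ways round. Grip it across the width from above, near mid-length.
- vise: Blue vise, bolted down. Origin: centre of its round base (diameter 180 mm) on the bench; x along the screw from handwheel to fixed jaw, z up. Handwheel and handle at x -143 to -217 mm, moving jaw near x -30, fixed jaw (red cover already on, top 146 mm high) at x 80 to 143. Body 104 mm wide, low bolt lugs to y +-118, scale ledge to y -82. Bed and slide behind the moving jaw are 106 mm high.
- jaw_seat (a point): On the moving jaw, 110 mm above the bench: where the cover's origin is when fully home. Axes as the vise's (cover's width along x, length along y). The cover slides down freely until 12 mm above home, where its beads meet the sprung balls; 8 to 20 N push it past them in the next 6 mm, then they draw it home, about 10 N, and it stops hard on the jaw's top. Unsnapped it stands up to 12 mm high or tilted.
- jaw_top (a point): Centre of the flat top of the bare moving jaw, 140 mm above the bench. The jaw is an upright bright steel plate 20 mm thick (x), 100 mm long (y), its upper edges bevelled 6 mm; a sprung brass ball stands out of each end, 22 mm below the top. Axes as the vise's. The gap to the fixed jaw's cover is over 85 mm at the start.
- pointer (a point): Brass pointer on the moving jaw's -y side, at the scale. Axes as the vise's. It moves along the vise's +x as the vise is wound in.
- mark (a point): Broad red line (2.4 mm wide) across the aluminium scale on the vise's -y side, with black ticks every 5 mm beside it. Axes as the vise's. The jaw is set when the pointer has the same x along the vise. At the start the pointer is 6 to 13 mm short of it, on the handwheel's side; it can also be wound past it.
- wheel_axis (a point): Point on the handwheel's axis, 78 mm above the bench, level along the axis with handle_grip. The axis is the vise's x. The steel wheel, 110 mm across, turns in place.
- handle_grip (a point): Middle of the handwheel's black handle, a cylinder 22 mm thick and 60 long, parallel to the axis and 42 mm off it, standing out from the wheel away from the vise; goes round with the wheel. This point is 35 mm clear of the rim. The handle spins on its pin, so it can be pinched from above, fingers on its two sides, and led round the vertical circle without turning the hand.
- handwheel (a joint): Handwheel angle a in rad, growing as the vise is wound in: clockwise seen from the handle's free end (positive about the vise's +x). The handle is then at y = -42 sin a, z = 42 cos a mm from the axis, in the vise's axes. One turn moves the jaw 10 mm towards the fixed jaw. It turns easily (about 2 N at the handle) and stays where it is left.
- gear: Bystander: loose steel spur gear, 82 mm across, 30 mm high, lying flat. Origin: centre of its underside.
- bearing: Bystander: loose steel ball bearing, 80 mm across, 20 mm high, lying flat. Origin: centre of its underside.
- shaft: Bystander: stub shaft standing on its gear end, 72 mm across, 135 mm high. Origin: centre of its underside.
- brass_ring: Bystander: brass synchroniser ring, 82 mm across, 12 mm high, lying flat. Origin: centre of its underside.
- spanner: Bystander: flat steel spanner 190 mm long, 8 mm high. Origin: its middle, on the bench.
- brush: Bystander: cleaning brush 200 mm long, 20 mm high. Origin: its middle, on the bench.
- grease_tin: Bystander: green grease tin with a pale lid, 90 mm across, 90 mm high. Origin: centre of its underside.
Things that resemble listed ones, but are neither listed nor needed, are in the scene too. What is meant by the cover is not brown, purple or white, and is the larger of those in its own colour.

How it is judged:
By the outcome, as a careful person would: the job done as asked, in the order asked, and still so for the second after the job is handed in, with the robot touching nothing.
It also fails if it takes over 72 s, if anything falls off the work surface, if the arm or the gripper's body presses on something with over 40 N, if the wrist force passes 120 N, or if a joint passes its speed limit or range.

### The arm

A 6-joint arm with a two-finger parallel gripper is mounted at the origin on the work surface. World frame = base frame: x ahead of the robot, y to its left, z up, the work surface at z = 0. Lengths are in m, angles in rad, forces in N, time in s.
With the tool pointing down it reaches from about 0.35 to 0.725 m from the base axis. Payload 4.3 kg.
Tool frame: the origin (TCP) lies between the finger pads; the fingertips stand 11 mm ahead of it and the grasp point (between the pads) lies 8 mm behind it; z points along the fingers, y is the line along which they close (so a half turn about z gives the same grasp; the last joint's range is limited). The gripper opens to 85 mm and grips with 20 to 120 N. Pads are 22 mm wide; open, the fingers measure 114 mm over their backs; the gripper's body (76 mm by 85 mm) begins 54 mm behind the grasp point. The pads swing forward as they close: fully open they stand 13 mm farther back than shut.
Start: joints at [1.051, 0.377, 0.081, 1.274, 0, 1.46], TCP at [0.229, 0.527, 0.242] pointing down, gripper open.
Joint ranges: [-2.72, 2.72], [-0.84, 1.66], [-1.02, 1.22], [-1.77, 2.12], [-1.37, 1.28], [-3.14, 3.14]. Speed limits (rad/s): [2.57, 2.57, 3.14, 3.14, 3.14, 3.14].

### API

Orientations are given as a rotation vector (axis times angle).
In Python, from rig import robot gives the robot as it stands. The module is installed in compiled form; this text tells all that it offers.
- The arm moves only by the tool drive_tool, never from a script. Its argument "moves" is a list that holds one entry, the list of rows, each a list of 7 numbers: the shift along the tool's x, y, z in units of 40 mm (1.0 is 40 mm), then the turn, a rotation vector about the tool's x, y, z in units of 8 degrees (1.0 is 8 degrees), then the opening in per cent of the stroke, from 0 (shut) to 100 (fully open). In form: [[[x, y, z, rx, ry, rz, jaw], ...]]. A call has 1 to 10 rows; each row is the pose to reach, as a shift and turn from the pose commanded when the call began, along the tool's axes at that moment; what a row does not reach only later rows make up. A row lasts 1/10 s, in which the tool goes at most 50 mm and 8.59 degrees, less where a joint would pass 70% of its speed; a pose out of reach is approached as far as the arm can. A call with a gripper value outside its range is refused whole. The fingers move at their own pace and stop on an object; the grip force is fixed at half the most. Time passes only in rows, so rows that repeat a pose let the fingers close. It gives the time, the measured TCP pose, the force, the opening and the grip force at its end, in the units of the state.
- robot.get_state(): the state, without advancing time (a new reading comes with each control period).
- robot.capture(name): name is "scene" or "top" or "wrist"; returns (picture, depth): 420x560x3 uint8, blue, green, red; 420x560 float32, m along the optical axis (not along the pixel's ray), 0 where there is no reading.
- robot.camera_params(name): a dict with "intrinsics" (3x3 intrinsics, pixels), "pose" (4x4, takes a point from camera to world coordinates); the wrist camera has in their place "T_tool_cam" (4x4, takes a point from camera to tool coordinates, whose origin is the TCP and whose axes are the flange's). Camera axes: x right, y down, z forward; pixel columns grow to the right and rows downward; lengths in m; the calibration is good to about 2 mm. A picture is of the moment at which its call begins: read the wrist's pose just before it. camera_params takes no time and is no camera call.
- robot.sign_off(): hands the job in; it is judged then, once.
The state is a dict: "time_s": time; "joint_positions": joint angles; "joint_vel": joint speeds; "tau": joint torques, N m; "tool_pos": TCP position; "ee_rot": TCP orientation; "wrist_force": force on the tool from outside, world axes, zero at the start; "wrist_torque": the same for the moment, N m; "gripper_width": opening from 0.0 (shut) to 1.0 (fully open); "grasp_force": force on a finger pad.
Only numpy, scipy, OpenCV 4.12 (cv2) and the standard library are available. Lean on these libraries where they do the work, as an engineer would, in place of code of your own. Each camera call takes 0.05 s, during which the arm holds its last target. There are 200 camera calls.

## Working session

There is one attempt and no reset: what is moved stays moved. The work goes in short steps, Python scripts to look and compute and a tool call to move; the robot and the scene stay as the last step left them, time stands still between calls to the robot, and variables do not carry over. Pictures are saved under pics/ and viewed, at most 10 in all, crops included, and the job is handed in when it is done.

Besides the shell and the picture viewer there is one more tool, called after ">>>" as a command line: name --argument value ..., lists and objects as JSON in quotes. drive_tool: Moves the arm, as the interface text tells. Its arguments: {"type":"object","properties":{"moves":{"type":"array"}},"required":["moves"]}

```bash
mkdir -p pics; cat > h.py <<'E'
import numpy as np, cv2
from scipy.spatial.transform import Rotation as R
from rig import robot
def cam(n):
    p=robot.camera_params(n); K=np.array(p['intrinsics'])
    if n=='wrist':
        s=robot.get_state(); T=np.eye(4); T[:3,:3]=R.from_rotvec(s['ee_rot']).as_matrix(); T[:3,3]=s['tool_pos']
        return K,T@np.array(p['T_tool_cam'])
    return K,np.array(p['pose'])
def ray(K,T,uv,z):
    uv=np.atleast_2d(np.array(uv,float)); d=np.c_[uv,np.ones(len(uv))]@np.linalg.inv(K).T@T[:3,:3].T; o=T[:3,3]
    return o+d*((z-o[2])/d[:,2])[:,None]
def pts(K,T,dep):
    v,u=np.indices(dep.shape); P=np.stack([u,v,np.ones_like(u)],-1)*dep[...,None]
    return (P@np.linalg.inv(K).T)@T[:3,:3].T+T[:3,3]
def proj(K,T,P):
    q=(np.atleast_2d(P)-T[:3,3])@T[:3,:3]@K.T; return q[:,:2]/q[:,2:]
E
python3 - <<'E'
from h import *
print(robot.get_state())
for n in('scene','top'):
    K,T=cam(n); im,d=robot.capture(n); cv2.imwrite(f'pics/{n}0.png',im); np.savez(f'{n}0.npz',K=K,T=T,im=im,d=d); print(n,K.round(1).tolist(),T.round(3).tolist())
print(robot.camera_params('wrist'))
a=np.hstack([cv2.imread('pics/top0.png')]);cv2.imwrite('pics/t0.png',cv2.resize(a,(800,600)))
E
```

```text
{'time_s': 0.0, 'joint_positions': array([ 1.05069844e+00,  3.78114232e-01,  7.96317962e-02,  1.27440135e+00,
       -1.20370931e-05,  1.46051334e+00]), 'joint_vel': array([-0.00251778,  0.00037829,  0.00042035,  0.0005189 , -0.00128353,
       -0.00115686]), 'tau': array([-3.74105894e-04, -4.63602555e+01,  2.69876701e+01,  2.09386769e-02,
       -1.13623551e-05, -2.66770815e-05]), 'tool_pos': array([0.22877484, 0.52683874, 0.24133393]), 'ee_rot': array([-0.63911075, -3.07524609,  0.00312266]), 'wrist_force': array([-0.25344223, -1.01209754, -0.04349481]), 'wrist_torque': array([ 0.00733238, -0.07012272, -0.04625842]), 'grasp_force': 0.0, 'gripper_width': 1.0023018853330874}
scene [[546.8, 0.0, 279.5], [0.0, 546.8, 203.7], [0.0, 0.0, 1.0]] [[-0.863, 0.423, -0.276, 0.952], [0.505, 0.735, -0.453, 0.789], [0.011, -0.53, -0.848, 1.341], [0.0, 0.0, 0.0, 1.0]]
top [[514.9, 0.0, 283.1], [0.0, 514.9, 212.7], [0.0, 0.0, 1.0]] [[0.026, -0.981, 0.193, 0.23], [-1.0, -0.027, -0.002, 0.129], [0.007, -0.193, -0.981, 1.648], [0.0, 0.0, 0.0, 1.0]]
{'intrinsics': array([[334.04141044,   0.        , 281.48832331],
       [  0.        , 334.04141044, 209.46589278],
       [  0.        ,   0.        ,   1.        ]]), 'T_tool_cam': array([[ 1.22067216e-03, -9.64900203e-01, -2.62613990e-01,
         6.67401360e-02],
       [ 9.99999168e-01,  1.28732693e-03, -8.17582897e-05,
         2.22567892e-04],
       [ 4.16958651e-04, -2.62613671e-01,  9.64900972e-01,
        -1.31149400e-01],
       [ 0.00000000e+00,  0.00000000e+00,  0.00000000e+00,
         1.00000000e+00]])}
```

View pics/t0.png

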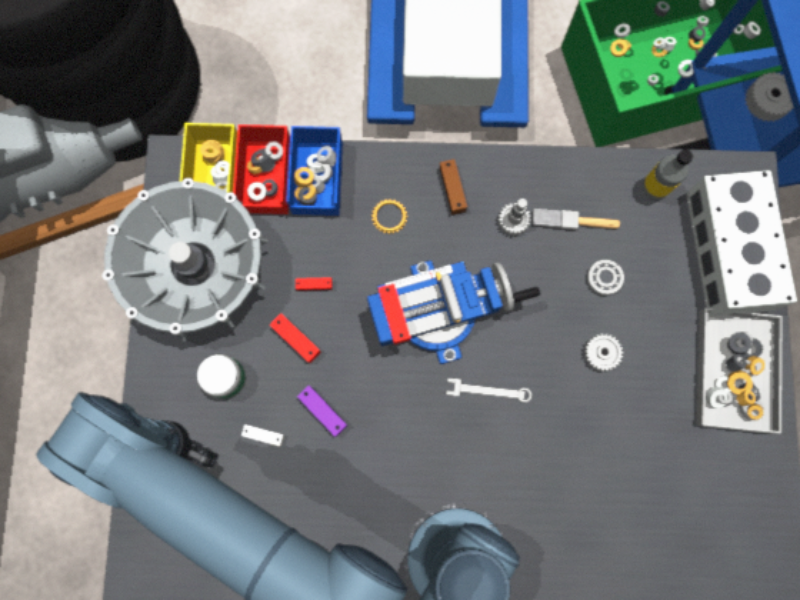

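View pics/scene0.png

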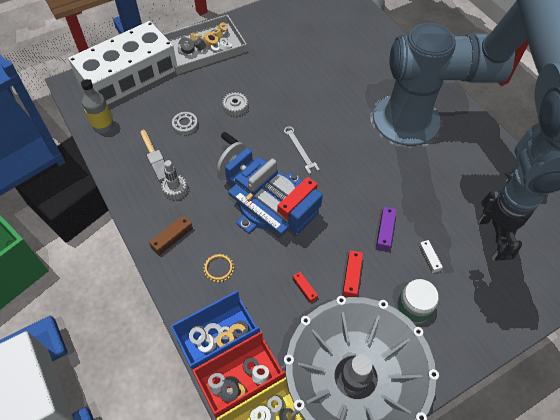

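In the top view (800x600), these could be taken for the cover: large red (295,338), small red (313,284), purple (322,411), white (262,435), brown (453,187), and the red cover already fitted on the fixed jaw (393,313). I choose the large red one. The vise is at (430,305), with its handle at (527,293). Next I measure these.

```bash
cat > m.py <<'E'
from h import *
for n in('top','scene'):
    z=np.load(n+'0.npz'); K,T,im,d=z['K'],z['T'],z['im'],z['d']; P=pts(K,T,d)
    hsv=cv2.cvtColor(im,cv2.COLOR_BGR2HSV)
    red=(((hsv[...,0]<8)|(hsv[...,0]>172))&(hsv[...,1]>150)&(hsv[...,2]>90)).astype(np.uint8)
    nn,L,st,c=cv2.connectedComponentsWithStats(red)
    for i in range(1,nn):
        if st[i,4]<60: continue
        m=L==i; zz=P[m][:,2]; 
        top=m&(P[...,2]>np.percentile(zz,90)-0.006)
        q=P[top]; r=cv2.minAreaRect((q[:,:2]*1000).astype(np.float32))
        print(n,c[i].round(),st[i,4],'z',np.percentile(zz,90).round(4),np.round(r[0]),np.round(r[1]),round(r[2],1))
    # black handle and vise steel
z=np.load('top0.npz'); K,T,im,d=z['K'],z['T'],z['im'],z['d']; P=pts(K,T,d)
for u,v in [(527,293),(535,291),(502,288),(450,292),(448,280),(393,313)]:
    u,v=int(u*.7),int(v*.7); print((u,v),P[v,u].round(3),im[v,u])
c1=cv2.resize(im[150:270,170:390],None,fx=3.6,fy=3.6,interpolation=cv2.INTER_CUBIC); cv2.imwrite('pics/crop1.png',c1); print(c1.shape)
E
python3 m.py
```

```text
top [182. 117.] 1521 z 0.0889 [574. 347.] [800. 156.] 21.4
top [219. 198.] 206 z 0.0309 [431. 225.] [441.  70.] 34.4
top [276. 220.] 454 z 0.1514 [506. 148.] [120.  33.] 17.8
top [206. 236.] 457 z 0.0424 [372. 266.] [394.  33.] 47.1
scene [296. 196.] 612 z 0.1499 [731. 433.] [833.  91.] 51.9
scene [352. 274.] 618 z 0.0404 [678. 565.] [705.  45.] 42.9
scene [305. 286.] 291 z 0.0283 [748. 556.] [614.  65.] 54.9
scene [238. 371.] 2874 z 0.0897 [855. 597.] [391. 181.] 88.1
(368, 205) [ 0.562 -0.132  0.115] [48 49 49]
(374, 203) [ 0.568 -0.15   0.117] [47 43 47]
(351, 201) [ 0.577 -0.082  0.096] [101 105 105]
(315, 204) [0.556 0.031 0.139] [234 236 236]
(313, 196) [0.579 0.038 0.142] [230 230 231]
(275, 219) [0.505 0.15  0.145] [ 59  68 253]
(432, 792, 3)
```

View pics/crop1.png

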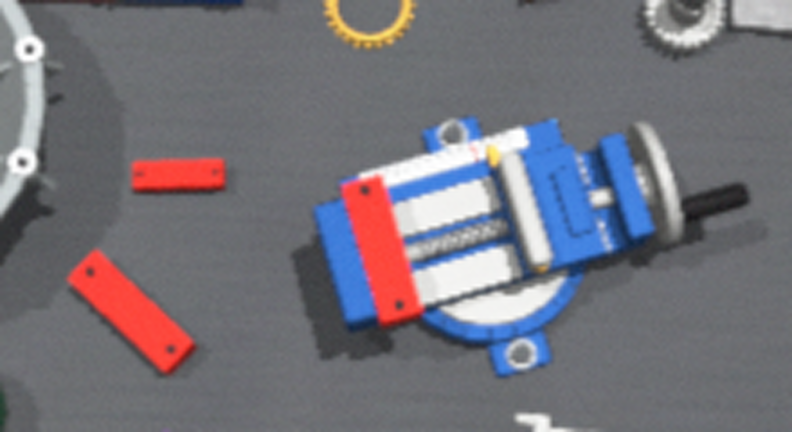

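Crop: the large red cover is intact at (130,312), the smaller red one at (178,175), and the bare steel jaw at (525,210). The pointer is at (492,155), the red mark at about (475,152), and the handle runs (685,210)-(745,192).

```bash
cat >> h.py <<'E'
def go(pos,yaw_y):
    """deltas (tool units) to a vertical-down tool at pos, tool y axis along world yaw_y (deg, mod 180)"""
    s=robot.get_state(); R0=R.from_rotvec(s['ee_rot']).as_matrix()
    c=[]
    for a in (yaw_y,yaw_y+180):
        y=np.array([np.cos(np.radians(a)),np.sin(np.radians(a)),0]); zt=np.array([0,0,-1.]); x=np.cross(y,zt)
        rv=np.degrees(R.from_matrix(R0.T@np.c_[x,y,zt]).as_rotvec()); c.append(rv)
        print('  shift',(R0.T@(np.array(pos)-s['tool_pos'])/.04).round(3),'turn',(rv/8).round(3),'toolx',x.round(2))
    print('  q6',s['joint_positions'][5].round(3),'toolx now',R0[:,0].round(3),'tooly',R0[:,1].round(3))
E
cat > m2.py <<'E'
from h import *
z=np.load('top0.npz'); K,T,im=z['K'],z['T'],z['im']
hsv=cv2.cvtColor(im,cv2.COLOR_BGR2HSV)
red=(((hsv[...,0]<8)|(hsv[...,0]>172))&(hsv[...,1]>150)&(hsv[...,2]>90)).astype(np.uint8)
def rect(m,zp):
    cs=max(cv2.findContours(m,0,1)[0],key=cv2.contourArea)[:,0]
    q=ray(K,T,cs,zp)[:,:2]*1000; return [np.round(v,1) for v in cv2.minAreaRect(q.astype(np.float32))]
def sub(m,u0,u1,v0,v1):
    o=np.zeros_like(m); o[v0:v1,u0:u1]=m[v0:v1,u0:u1]; return o
print('cover',rect(sub(red,180,230,215,260),.036))
print('fixed',rect(sub(red,255,295,195,245),.146))
cr=lambda u,v:(u/3.6+170,v/3.6+150)
for nm,u,v,h in [('jawtop far',510,150,.14),('jawtop near',540,268,.14),('h0',685,210,.1),('h1',747,192,.1),('wheeltop',645,125,.12)]:
    print(nm,ray(K,T,cr(u,v),h)[0].round(3))
go([.372,.266,.2],137); 
E
python3 m2.py
```

```text
cover [array([463.8, 367.3]), array([125.4,  36.8]), np.float64(48.4)]
fixed [array([504.6, 147.7]), array([123.2,  36.4]), np.float64(17.5)]
jawtop far [0.593 0.042 0.14 ]
jawtop near [0.494 0.016 0.14 ]
h0 [ 0.554 -0.11   0.1  ]
h1 [ 0.571 -0.163  0.1  ]
wheeltop [ 0.623 -0.073  0.12 ]
  shift [-5.882 -4.553  1.044] turn [-0.011 -0.009 -8.81 ] toolx [-0.68 -0.73 -0.  ]
  shift [-5.882 -4.553  1.044] turn [-1.000e-02  1.200e-02  1.369e+01] toolx [0.68 0.73 0.  ]
  q6 1.461 toolx now [-0.917  0.398  0.   ] tooly [ 0.398  0.917 -0.002]
```

>>> drive_tool --moves '[[[-6.98,-1.33,1.0,0,0,-9,100],[-6.98,-1.33,1.0,0,0,-9,100],[-6.98,-1.33,1.0,0,0,-9,100],[-6.98,-1.33,1.0,0,0,-9,100],[-6.98,-1.33,1.0,0,0,-9,100],[-6.98,-1.33,1.0,0,0,-9,100],[-6.98,-1.33,1.0,0,0,-9,100],[-6.98,-1.33,1.0,0,0,-9,100],[-6.98,-1.33,1.0,0,0,-9,100],[-6.98,-1.33,1.0,0,0,-9,100]]]'

```text
time_s: 1.1
tool_pos: [0.4639, 0.3669, 0.2017]
ee_rot: [1.289, -2.864, 0.0]
wrist_force: [0.0, 0.3, -0.1]
gripper_width: 1.004
grasp_force: 0.0
```

```bash
cat > m3.py <<'E'
from h import *
K,T=cam('wrist'); im,d=robot.capture('wrist'); cv2.imwrite('pics/w1.png',im)
hsv=cv2.cvtColor(im,cv2.COLOR_BGR2HSV)
red=(((hsv[...,0]<8)|(hsv[...,0]>172))&(hsv[...,1]>150)&(hsv[...,2]>90)).astype(np.uint8)
for cs in cv2.findContours(red,0,1)[0]:
    if cv2.contourArea(cs)<500: continue
    q=ray(K,T,cs[:,0],.036)[:,:2]*1000; r=cv2.minAreaRect(q.astype(np.float32)); print(cs[:,0].mean(0).round(),[np.round(v,1) for v in r])
print(robot.get_state()['tool_pos'])
E
python3 m3.py
```

```text
[165. 246.] [array([579.1, 334.8]), array([33.5, 76.3]), np.float64(2.5)]
[285. 215.] [array([477.4, 383.4]), array([45.4, 34.7]), np.float64(48.2)]
[0.46376987 0.36711904 0.20183444]
```

View pics/w1.png

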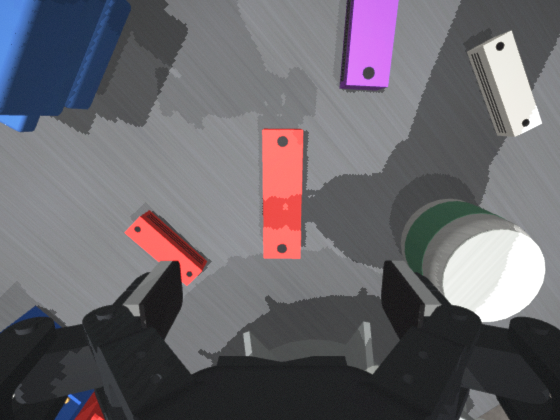

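Wrist view: the large red cover covers columns 263-302 and rows 128-259, square to the fingers. The small red one is at (165,247). The grease tin at (490,260) stands near the right finger.

```bash
python3 - <<'E'
from h import *
K,T=cam('wrist')
q=ray(K,T,[(263,128),(302,128),(300,259),(263,259)],.036); print(q.round(4),q.mean(0)); c=q.mean(0)
im=cv2.imread('pics/w1.png'); hsv=cv2.cvtColor(im,cv2.COLOR_BGR2HSV)
red=(((hsv[...,0]<8)|(hsv[...,0]>170))&(hsv[...,1]>110)&(hsv[...,2]>90)).astype(np.uint8)
for cs in cv2.findContours(red,0,1)[0]:
    if cv2.contourArea(cs)<500: continue
    p=ray(K,T,cs[:,0],.036)[:,:2]*1000; r=cv2.minAreaRect(p.astype(np.float32)); print(cs[:,0].mean(0).round(),[np.round(v,1) for v in r])
z=np.load('top0.npz'); tin=ray(z['K'],z['T'],(218*.7,375*.7),.09)[0]; print('tin',tin,'tcp proj',proj(K,T,robot.get_state()['tool_pos']))
go([c[0],c[1],.016],138.4)
E
```

```text
[[0.4364 0.3129 0.036 ]
 [0.4112 0.3353 0.036 ]
 [0.4922 0.4268 0.036 ]
 [0.5188 0.4032 0.036 ]] [0.4646644  0.36954864 0.036     ]
[167. 248.] [array([579.3, 334.4]), array([34.2, 77.7]), np.float64(3.2)]
[282. 193.] [array([464.7, 369.4]), array([120.5,  35.6]), np.float64(48.2)]
tin [0.37172579 0.51628962 0.09      ] tcp proj [[280.33205555 278.06226678]]
  shift [-0.065  0.022  4.646] turn [ 0.002 -0.007 -0.003] toolx [-0.66 -0.75 -0.  ]
  shift [-0.065  0.022  4.646] turn [-1.1000e-02 -4.0000e-03  2.2497e+01] toolx [0.66 0.75 0.  ]
  q6 -0.282 toolx now [-0.664 -0.748  0.001] tooly [-0.748  0.664  0.   ]
```

>>> drive_tool --moves '[[[-0.06,0.02,2.0,0,0,0,100],[-0.06,0.02,3.0,0,0,0,80],[-0.06,0.02,4.0,0,0,0,70],[-0.06,0.02,4.65,0,0,0,70],[-0.06,0.02,4.65,0,0,0,70],[-0.06,0.02,4.65,0,0,0,20],[-0.06,0.02,4.65,0,0,0,20],[-0.06,0.02,4.65,0,0,0,20],[-0.06,0.02,4.65,0,0,0,20],[-0.06,0.02,4.65,0,0,0,20]]]'

```text
time_s: 2.15
tool_pos: [0.4669, 0.371, 0.0189]
ee_rot: [-1.288, 2.86, 0.001]
wrist_force: [-0.6, 0.1, 6.9]
gripper_width: 0.398
grasp_force: 61.1
```

>>> drive_tool --moves '[[[0,0,-0.6,0,0,0,20],[0,0,-1.5,0,0,0,20],[0,0,-2.6,0,0,0,20],[0,0,-3.7,0,0,0,20],[0.8,-1.0,-4.8,0,0,0.8,20],[1.6,-2.0,-5.85,0,0,1.6,20],[2.4,-3.0,-5.85,0,0,2.4,20],[3.2,-4.0,-5.85,0,0,3.2,20],[3.86,-4.96,-5.85,0,0,3.86,20],[3.86,-4.96,-5.85,0,0,3.86,20]]]'

```text
time_s: 3.15
tool_pos: [0.512, 0.1193, 0.2517]
ee_rot: [-0.474, 3.103, -0.002]
wrist_force: [-0.1, -0.4, -1.0]
gripper_width: 0.405
grasp_force: 60.2
```

```bash
python3 - <<'E'
from h import *
K,T=cam('wrist'); s=robot.get_state(); im,d=robot.capture('wrist'); cv2.imwrite('pics/w2.png',im); np.savez('w2.npz',K=K,T=T,im=im,d=d)
print(s['tool_pos'],s['ee_rot'],s['wrist_force'],s['gripper_width'],s['time_s'])
E
```

```text
[0.51201339 0.11933366 0.25165847] [-4.74153394e-01  3.10328308e+00 -1.84952471e-03] [-0.13127628 -0.38549041 -0.9586489 ] 0.4046647447840234 3.15
```

View pics/w2.png

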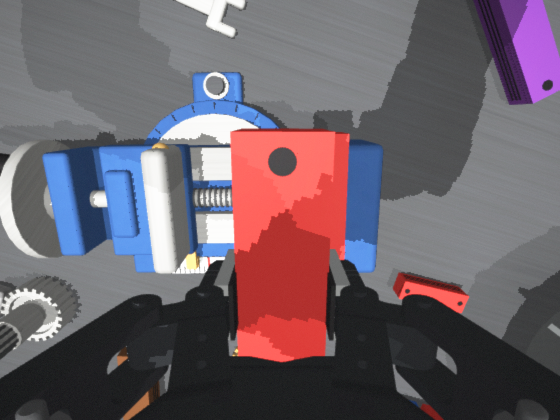

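Wrist view: the cover is held square (columns 232-347, rows 130-360). The bare jaw is at columns 143-186, rows 148-272, its near ball at (160,146) and the pointer at (190,260). The smaller red cover is at (430,290). Next I measure jaw and cover with depth.

```bash
cat > m4.py <<'E'
from h import *
z=np.load('w2.npz'); K,T,im,d=z['K'],z['T'],z['im'],z['d']; P=pts(K,T,d)
s=robot.get_state(); R0=R.from_rotvec(s['ee_rot']).as_matrix(); Q=(P-s['tool_pos'])@R0
# jaw top: fit
reg=np.zeros(d.shape,bool); reg[140:280,125:200]=1
g=cv2.cvtColor(im,cv2.COLOR_BGR2GRAY)
for v in range(150,280,24): print(v,[(int(g[v,u]),round(float(P[v,u,2]),3)) for u in range(138,194,3)])
m=reg&(P[...,2]>.1365)&(P[...,2]<.150)&(d>0); q=Q[m]; print('jaw top n',m.sum(),'z',np.median(P[m][:,2]))
r=cv2.minAreaRect((P[m][:,:2]*1000).astype(np.float32)); print('jaw world',r)
c=P[m][:,:2]; w,V=np.linalg.eigh(np.cov((c-c.mean(0)).T)); print('mean',c.mean(0),'long dir',np.degrees(np.arctan2(V[1,1],V[0,1])))
print('tool y pct',np.percentile(q[:,1],[1,5,50,95,99]).round(4),'x',np.percentile(q[:,0],[.5,2,50,98,99.5]).round(4))
b,gg,rr=[im[...,i].astype(int) for i in range(3)]
red=(rr>120)&(gg<130)&(rr>gg+50); red[:,:225]=0; red[:,355:]=0
a=Q[red]; print('cover z tool pct',np.percentile(a[:,2],[2,10,50,90,98]).round(4))
t=a[(abs(a[:,2]-np.median(a[:,2]))<.004)]; print('top x',np.percentile(t[:,0],[.5,1,50,99,99.5]).round(4),'y',np.percentile(t[:,1],[.5,1,50,99,99.5]).round(4))
for x0 in (-.05,-.04,-.03,-.02,0,.02):
    k=t[abs(t[:,0]-x0)<.004]
    if len(k): print(x0,len(k),np.percentile(k[:,1],[2,98]).round(4))
E
python3 m4.py
```

```text
150 [(136, 0.097), (134, 0.098), (142, 0.096), (150, 0.133), (149, 0.135), (142, 0.135), (148, 0.135), (130, 0.134), (106, 0.133), (101, 0.128), (100, 0.124), (98, 0.117), (96, 0.113), (97, 0.104), (83, 0.097), (67, 0.097), (50, 0.092), (60, 0.082), (139, 0.077)]
174 [(152, 0.097), (155, 0.098), (231, 0.137), (242, 0.139), (244, 0.14), (247, 0.139), (248, 0.138), (242, 0.139), (213, 0.138), (169, 0.137), (105, 0.134), (91, 0.128), (89, 0.121), (90, 0.113), (91, 0.105), (83, 0.098), (61, 0.096), (53, 0.089), (146, 0.077)]
198 [(153, 0.097), (153, 0.097), (157, 0.098), (243, 0.139), (252, 0.14), (252, 0.138), (253, 0.139), (253, 0.14), (248, 0.139), (229, 0.138), (185, 0.136), (105, 0.134), (103, 0.125), (102, 0.118), (100, 0.11), (100, 0.104), (89, 0.097), (65, 0.096), (71, 0.086)]
222 [(92, 0.099), (150, 0.099), (151, 0.098), (156, 0.098), (241, 0.138), (251, 0.139), (252, 0.14), (252, 0.14), (252, 0.138), (243, 0.138), (224, 0.139), (167, 0.136), (102, 0.132), (102, 0.125), (100, 0.118), (100, 0.11), (100, 0.102), (85, 0.096), (56, 0.093)]
246 [(145, 0.097), (148, 0.098), (149, 0.09
[... 354 characters left out ...]
(244, 0.139), (244, 0.139), (229, 0.138), (199, 0.137), (253, 0.07), (187, 0.069), (255, 0.069), (255, 0.071), (236, 0.069), (255, 0.07)]
jaw top n 2669 z 0.13868807584563148
jaw world ((545.0084838867188, 31.430217742919922), (97.44732666015625, 18.08241081237793), 18.19790267944336)
mean [0.5423661  0.03077098] long dir -161.8419226598112
tool y pct [-0.0993 -0.0982 -0.0901 -0.083  -0.0821] x [-0.0524 -0.0504 -0.0013  0.0413  0.0427]
cover z tool pct [-0.0181 -0.0176 -0.0168 -0.0154  0.1063]
top x [-0.0264 -0.0257  0.0233  0.0619  0.0622] y [-0.0139 -0.0137  0.0033  0.0203  0.0205]
-0.03 163 [-0.0062  0.0123]
-0.02 1524 [-0.0135  0.02  ]
0 1648 [-0.013   0.0195]
0.02 1945 [-0.0135  0.02  ]
```

```bash
cat > m5.py <<'E'
from h import *
z=np.load('w2.npz'); K,T,im=z['K'],z['T'],z['im']
s=robot.get_state(); R0=R.from_rotvec(s['ee_rot']).as_matrix()
tl=lambda P:((P-s['tool_pos'])@R0)
g=cv2.cvtColor(im,cv2.COLOR_BGR2GRAY).astype(float)
L=[];Rr=[];F=[]
for v in range(165,262,3):
    a=g[v,136:200]; i=np.argmax(np.diff(a[:25])); L.append((136+i+.5,v))
    fl=np.where(a>236)[0]; F.append((136+fl[0],136+fl[-1],v))
    j=np.where(a[15:]<120)[0][0]+15; Rr.append((136+j-.5,v))
L,Rr,F=map(np.array,(L,Rr,F))
for nm,E,h in [('left@.134',L,.134),('left@.14',L,.14),('right@.134',Rr,.134),('flatR@.14',F[:,1:],.14)]:
    q=ray(K,T,E,h); t=tl(q); k=np.polyfit(t[:,0],t[:,1],1); print(nm,'tool y at x=-.003',np.polyval(k,-.003).round(4),'slope deg',np.degrees(k[0]).round(2),'res',np.std(t[:,1]-np.polyval(k,t[:,0])).round(4))
for u in (152,156,160): print('col',u,[int(x) for x in g[140:156,u]])
for u in (160,164,168): print('col',u,'rows262+',[int(x) for x in g[262:280,u]])
P=pts(K,T,z['d'])
print('z col 154',P[142:156,154,2].round(3)); print('z col 163',P[264:278,163,2].round(3))
# cover
cs=np.array([(232,200),(328,200),(232,250),(328,250)])
print('cover row gray',[int(x) for x in im[200,228:240,2]],[(u,im[200,u].tolist()) for u in range(322,352,3)])
print('cover end col 260',[(v,im[v,260].tolist()) for v in range(124,142,2)])
E
python3 m5.py
```

```text
left@.134 tool y at x=-.003 -0.1012 slope deg -0.31 res 0.0019
left@.14 tool y at x=-.003 -0.0987 slope deg -0.31 res 0.0018
right@.134 tool y at x=-.003 -0.0816 slope deg -1.19 res 0.0003
flatR@.14 tool y at x=-.003 -0.0833 slope deg -8.83 res 0.0048
col 152 [74, 75, 70, 71, 61, 79, 134, 185, 153, 117, 133, 177, 211, 223, 231, 238]
col 156 [73, 75, 82, 122, 178, 199, 205, 147, 117, 115, 148, 184, 210, 221, 228, 234]
col 160 [149, 139, 134, 144, 168, 185, 199, 199, 127, 107, 114, 145, 169, 187, 200, 209]
col 160 rows262+ [249, 249, 249, 249, 249, 249, 249, 249, 247, 242, 230, 180, 139, 135, 135, 135, 135, 133]
col 164 rows262+ [249, 249, 249, 249, 249, 249, 248, 249, 245, 238, 226, 179, 140, 133, 132, 135, 133, 134]
col 168 rows262+ [246, 246, 246, 247, 248, 248, 248, 247, 244, 236, 226, 178, 138, 132, 134, 133, 137, 135]
z col 154 [0.031 0.031 0.082 0.123 0.122 0.124 0.126 0.134 0.135 0.137 0.137 0.137
 0.137 0.139]
z col 163 [ 0.14   0.139  0.139  0.139  0.139  0.138  0.137  0.138  0.139  0.138
  0.     0.001 -0.001 -0.001]
cover row gray [235, 239, 196, 147, 228, 254, 255, 255, 255, 255, 255, 255] [(322, [67, 70, 230]), (325, [66, 71, 230]), (328, [69, 72, 231]), (331, [67, 72, 231]), (334, [67, 72, 231]), (337, [69, 75, 232]), (340, [68, 73, 231]), (343, [68, 73, 231]), (346, [94, 77, 188]), (349, [156, 97, 59])]
cover end col 260 [(124, [232, 147, 92]), (126, [158, 98, 61]), (128, [85, 56, 91]), (130, [35, 38, 140]), (132, [105, 113, 255]), (134, [109, 119, 255]), (136, [108, 117, 255]), (138, [109, 118, 255]), (140, [109, 117, 255])]
```

```bash
python3 - <<'E'
from h import *
z=np.load('w2.npz'); K,T,im=z['K'],z['T'],z['im']
s=robot.get_state(); R0=R.from_rotvec(s['ee_rot']).as_matrix(); tl=lambda P:((P-s['tool_pos'])@R0).round(4)
print('near end',tl(ray(K,T,[(154,149.3)],.134)),'far',tl(ray(K,T,[(164,272.8)],.134)),tl(ray(K,T,[(164,272.8)],.14)))
zt=s['tool_pos'][2]+.0170
print('cover far end',tl(ray(K,T,[(260,130.5)],zt)),'left',tl(ray(K,T,[(230.8,200)],zt)),'right',tl(ray(K,T,[(328,200)],zt)))
b=im[200,326:350].astype(int);
print([im[170,u].tolist() for u in range(326,350,2)])
E
```

```text
near end [[ 0.0444 -0.0904  0.1179]] far [[-0.055  -0.092   0.1181]] [[-0.0521 -0.0897  0.112 ]]
cover far end [[ 0.0627 -0.0041 -0.0171]] left [[ 0.0389 -0.0147 -0.017 ]] right [[ 0.039   0.0195 -0.0171]]
[[105, 114, 255], [105, 113, 255], [104, 112, 255], [105, 111, 255], [72, 77, 236], [70, 75, 232], [70, 75, 232], [69, 73, 231], [70, 76, 232], [71, 76, 233], [69, 73, 231], [149, 95, 103]]
```

```bash
python3 - <<'E'
from h import *
s=robot.get_state(); print(s['tool_pos'],s['ee_rot'],s['wrist_force'],s['time_s'])
p=np.array([.51201339,.11933366,.25165847]); R0=R.from_rotvec([-4.74153394e-01,3.10328308,-1.84952471e-03]).as_matrix()
t=p+R0@[-.0080,-.0946,0]; print(t); go([t[0],t[1],.172],108.4)
E
```

```text
[0.51284245 0.1166321  0.25157015] [-0.47176615  3.10363307 -0.00629552] [ 1.15407218 -2.3188183  -0.18669875] 3.2
[0.54789677 0.03143874 0.25181817]
  shift [-0.201 -2.285  1.999] turn [-0.031  0.012 -0.139] toolx [-0.95 -0.32 -0.  ]
  shift [-0.201 -2.285  1.999] turn [1.8000e-02 4.8000e-02 2.2361e+01] toolx [0.95 0.32 0.  ]
  q6 -0.196 toolx now [-0.955 -0.297 -0.002] tooly [-0.297  0.955 -0.004]
```

>>> drive_tool --moves '[[[-0.1,-1.1,0,0,0,-0.13,20],[-0.2,-2.0,0.6,0,0,-0.13,20],[-0.2,-2.29,1.3,0,0,-0.13,20],[-0.2,-2.29,1.3,0,0,-0.13,20],[-0.2,-2.29,1.3,0,0,-0.13,20],[-0.2,-2.29,1.3,0,0,-0.13,20],[-0.2,-2.29,1.3,0,0,-0.13,20]]]'

```text
time_s: 3.9
tool_pos: [0.5474, 0.0388, 0.2001]
ee_rot: [-0.512, 3.097, -0.0]
wrist_force: [-0.4, 0.1, -0.8]
gripper_width: 0.399
grasp_force: 60.4
```

```bash
python3 - <<'E'
from h import *
s=robot.get_state(); print(s['tool_pos'],s['wrist_force'],s['joint_vel'].round(3)); go([.5479,.0314,.172],108.4)
E
```

```text
[0.54743116 0.03879702 0.20005757] [-0.36015252  0.10147171 -0.80684843] [-0.001  0.003 -0.007 -0.006 -0.004 -0.002]
  shift [ 0.05  -0.178  0.701] turn [-0.005  0.019  0.046] toolx [-0.95 -0.32 -0.  ]
  shift [ 0.05  -0.178  0.701] turn [-3.0000e-02 -8.0000e-03 -2.2454e+01] toolx [0.95 0.32 0.  ]
  q6 -0.373 toolx now [-0.947 -0.322 -0.003] tooly [-0.322  0.947 -0.001]
```

>>> drive_tool --moves '[[[0.05,-0.18,0.4,0,0,0.05,20],[0.05,-0.18,0.7,0,0,0.05,20],[0.05,-0.18,0.7,0,0,0.05,20],[0.05,-0.18,0.7,0,0,0.05,20],[0.05,-0.18,0.7,0,0,0.05,20]]]'

```text
time_s: 4.4
tool_pos: [0.5475, 0.0306, 0.171]
ee_rot: [-0.5, 3.101, -0.0]
wrist_force: [0.7, -0.1, -1.5]
gripper_width: 0.397
grasp_force: 60.4
```

```bash
python3 - <<'E'
from h import *
s=robot.get_state(); print(s['tool_pos'],s['wrist_force'],s['joint_vel'].round(3)); go([.5479,.0314,.172],108.4)
im,d=robot.capture('scene'); c=im[120:250,200:360]; a=cv2.resize(c,(480,390),interpolation=cv2.INTER_CUBIC)
im2,d=robot.capture('wrist'); b=cv2.resize(im2[80:380,120:420],(390,390)); cv2.imwrite('pics/p3.png',np.hstack([a,b])[:, :800])
E
```

```text
[0.54751663 0.03064711 0.17097707] [ 0.68352772 -0.11983505 -1.49803524] [-0.002 -0.001  0.003 -0.002 -0.    -0.   ]
  shift [-0.015  0.015 -0.026] turn [-0.001  0.007 -0.011] toolx [-0.95 -0.32 -0.  ]
  shift [-0.015  0.015 -0.026] turn [1.1000e-02 2.0000e-03 2.2489e+01] toolx [0.95 0.32 0.  ]
  q6 -0.379 toolx now [-0.949 -0.314 -0.001] tooly [-0.314  0.949 -0.   ]
```

View pics/p3.png

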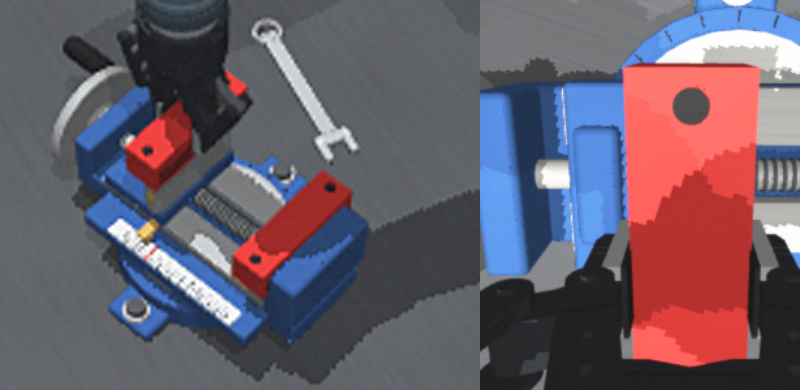

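The scene crop shows the cover just above the bare jaw and parallel to it. I descend gently.

>>> drive_tool --moves '[[[-0.01,0.01,0.15,0,0,0,20],[-0.01,0.01,0.3,0,0,0,20],[-0.01,0.01,0.4,0,0,0,20],[-0.01,0.01,0.5,0,0,0,20],[-0.01,0.01,0.5,0,0,0,20]]]'

```text
time_s: 5.0
tool_pos: [0.5468, 0.0308, 0.1494]
ee_rot: [0.499, -3.1, -0.001]
wrist_force: [-0.2, -0.3, -1.3]
gripper_width: 0.401
grasp_force: 60.4
```

>>> drive_tool --moves '[[[0,0,0.1,0,0,0,20],[0,0,0.2,0,0,0,20],[0,0,0.25,0,0,0,20],[0,0,0.25,0,0,0,20]]]'

```text
time_s: 5.4
tool_pos: [0.5479, 0.0309, 0.1405]
ee_rot: [-0.499, 3.101, 0.0]
wrist_force: [1.1, 1.6, 0.6]
gripper_width: 0.401
grasp_force: 60.8
```

>>> drive_tool --moves '[[[0,0,0.05,0,0,0,20],[0,0,0.1,0,0,0,20],[0,0,0.15,0,0,0,20],[0,0,0.15,0,0,0,20]]]'

```text
time_s: 5.8
tool_pos: [0.5481, 0.0302, 0.1354]
ee_rot: [-0.499, 3.1, -0.003]
wrist_force: [-0.1, -2.3, 1.9]
gripper_width: 0.397
grasp_force: 60.8
```

>>> drive_tool --moves '[[[0,0,0.04,0,0,0,20],[0,0,0.08,0,0,0,20],[0,0,0.08,0,0,0,20]]]'

```text
time_s: 6.1
tool_pos: [0.547, 0.031, 0.1296]
ee_rot: [0.498, -3.101, -0.001]
wrist_force: [4.2, 0.4, -9.1]
gripper_width: 0.395
grasp_force: 60.5
```

The force has reversed (-9 N), so the catches are drawing the cover home. I check the height before releasing.

```bash
cat > chk.py <<'E'
from h import *
K,T=cam('wrist'); s=robot.get_state(); im,d=robot.capture('wrist'); P=pts(K,T,d)
b,g,r=[im[...,i].astype(int) for i in range(3)]; red=(r>110)&(g<130)&(r>g+50)&(d>0)
n,L,st,c=cv2.connectedComponentsWithStats(red.astype(np.uint8))
for i in range(1,n):
    if st[i,4]<1500: continue
    q=P[L==i]; t=q[abs(q[:,2]-np.percentile(q[:,2],60))<.006]; A=np.c_[t[:,:2]-t[:,:2].mean(0),np.ones(len(t))]; k=np.linalg.lstsq(A,t[:,2],rcond=None)[0]
    print(c[i].round(),len(t),'z',k[2].round(4),'tilt deg',np.degrees(k[:2]).round(2))
print(s['tool_pos'],s['wrist_force'])
cv2.imwrite('pics/chk%d.png'%int(s['time_s']*100),im)
E
python3 chk.py
```

```text
[282. 242.] 20920 z 0.1463 tilt deg [-0.21 -0.04]
[0.54704623 0.0309551  0.12960824] [ 4.24266213  0.44253261 -9.09944318]
```

>>> drive_tool --moves '[[[0,0,0.05,0,0,0,20],[0,0,0.05,0,0,0,70],[0,0,0.05,0,0,0,70],[0,0,0.05,0,0,0,70],[0,0,0.05,0,0,0,70],[0,0,-0.5,0,0,0,70],[0,0,-1.5,0,0,0,70],[0,0,-2.5,0,0,0,70],[0,0,-2.5,0,0,0,70],[0,0,-2.5,0,0,0,70]]]'

```text
time_s: 7.15
tool_pos: [0.5484, 0.0307, 0.2324]
ee_rot: [-0.499, 3.099, -0.001]
wrist_force: [0.3, -0.3, -0.5]
gripper_width: 0.701
grasp_force: 0.0
```

```bash
python3 chk.py; ls pics
```

```text
[283. 207.] 8504 z 0.1456 tilt deg [-0.01 -0.01]
[473. 225.] 8795 z 0.1454 tilt deg [-0.2   0.25]
[0.54836163 0.03072965 0.23237549] [ 0.27327172 -0.34027892 -0.48061365]
chk610.png
chk715.png
crop1.png
p3.png
scene0.png
t0.png
top0.png
w1.png
w2.png
```

The new cover sits at z 0.1456, level with the fixed one at 0.1454. Next I measure the pointer and the mark.

```bash
python3 - <<'E'
from h import *
u=np.array([np.cos(np.radians(108.4)),np.sin(np.radians(108.4)),0])
z=np.load('w2.npz'); K,T,im,d=z['K'],z['T'],z['im'],z['d']; P=pts(K,T,d)
hsv=cv2.cvtColor(im,cv2.COLOR_BGR2HSV)
c=im[235:285,140:240]; A=cv2.resize(c,None,fx=8,fy=8,interpolation=cv2.INTER_CUBIC); 
S=np.load('scene0.npz')['im'][170:245,215:315]; B=cv2.resize(S,(800,600),interpolation=cv2.INTER_CUBIC)[:,:]
cv2.imwrite('pics/pm.png',np.vstack([cv2.resize(A,(800,300)),cv2.resize(B,(800,300))]))
print([(uu,P[262,uu,2].round(3)) for uu in range(180,230,4)])
E
```

```text
[(180, np.float64(0.127)), (184, np.float64(0.069)), (188, np.float64(0.083)), (192, np.float64(0.081)), (196, np.float64(0.081)), (200, np.float64(0.07)), (204, np.float64(0.071)), (208, np.float64(0.071)), (212, np.float64(0.251)), (216, np.float64(0.252)), (220, np.float64(0.251)), (224, np.float64(0.26)), (228, np.float64(0.26))]
```

View pics/pm.png

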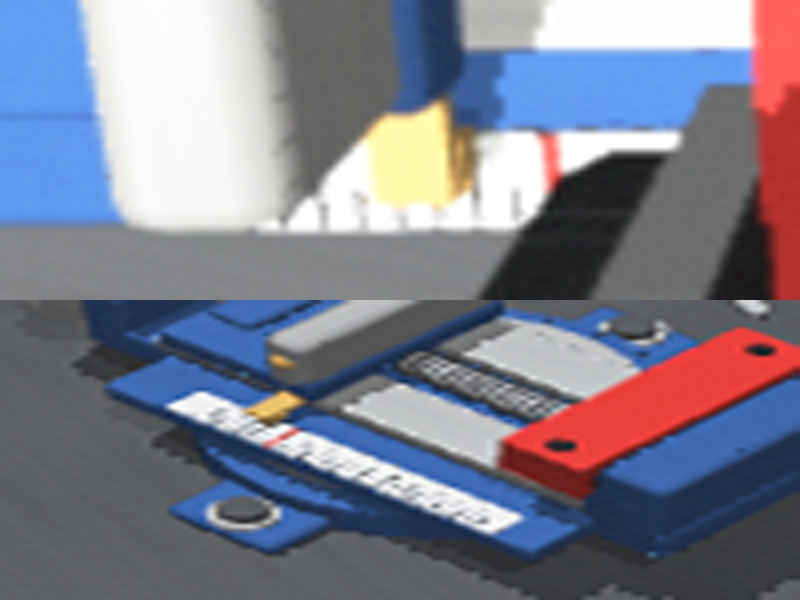

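Upper half (wrist): the brass pointer's top face covers crop columns 370-450 (picture columns 186-196, row 266). The red mark is at crop (552,160), i.e. picture (209,261.7), to the right of it. The lower half (scene) shows the same.

```bash
python3 - <<'E'
from h import *
a=np.radians(108.4); u=np.array([np.cos(a),np.sin(a),0]); v=np.array([-np.sin(a),np.cos(a),0]); J=np.array([.545,.031,0])
z=np.load('w2.npz'); K,T,im=z['K'],z['T'],z['im']
def f(n,uv,h):
    q=ray(K,T,uv,h)-J; print(n,[(round(x@u*1000,1),round(x@v*1000,1)) for x in q])
f('ptr L,R',[(186.5,263),(196.5,263),(186.5,268),(196,268)],.082)
f('mark',[(208.7,258),(209.3,265)],.070)
c=(P:=ray(K,T,[(191.3,265)],.082)[0])
S=np.load('scene0.npz'); K,T=S['K'],S['T']; s=lambda x,y:(215+x/8,170+(y-300)/4)
f('scene ptr top corners',[s(270,392),s(303,396),s(245,412),s(280,420)],.082)
f('scene mark',[s(297,432),s(265,445)],.070)
E
```

```text
ptr L,R [(np.float64(0.4), np.float64(-64.9)), (np.float64(10.2), np.float64(-65.1)), (np.float64(-0.1), np.float64(-70.2)), (np.float64(9.3), np.float64(-70.4))]
mark [(np.float64(19.6), np.float64(-65.2)), (np.float64(19.6), np.float64(-72.9))]
scene ptr top corners [(np.float64(-4.4), np.float64(-53.9)), (np.float64(6.3), np.float64(-48.8)), (np.float64(0.4), np.float64(-71.5)), (np.float64(13.7), np.float64(-68.3))]
scene mark [(np.float64(19.2), np.float64(-66.3)), (np.float64(18.1), np.float64(-81.2))]
```

>>> drive_tool --moves '[[[0.98,-4.09,0,0,0,-10,70],[0.98,-4.09,0,0,0,-10,70],[0.98,-4.09,0,0,0,-10,70],[0.98,-4.09,0,0,0,-10,70],[0.98,-4.09,0,0,0,-10,70],[0.98,-4.09,0,0,0,-10,70],[0.98,-4.09,0,0,0,-10,70],[0.98,-4.09,0,0,0,-10,70],[0.98,-4.09,0,0,0,-10,70],[0.98,-4.09,0,0,0,-10,70]]]'

```text
time_s: 8.2
tool_pos: [0.5602, -0.1364, 0.2289]
ee_rot: [2.379, -2.049, -0.006]
wrist_force: [0.8, -0.3, -0.2]
gripper_width: 0.702
grasp_force: 0.0
```

>>> drive_tool --moves '[[[0,0,0,0,0,-1.25,70],[0,0,0,0,0,-1.25,70],[0,0,0,0,0,-1.25,70],[0,0,0,0,0,-1.25,70],[0,0,0,0,0,-1.25,70]]]'

```text
time_s: 8.7
tool_pos: [0.5613, -0.1368, 0.2307]
ee_rot: [2.545, -1.842, -0.001]
wrist_force: [-0.2, 0.3, 0.1]
gripper_width: 0.699
grasp_force: 0.0
```

```bash
python3 - <<'E'
from h import *
K,T=cam('wrist'); s=robot.get_state(); im,d=robot.capture('wrist'); np.savez('w4.npz',K=K,T=T,im=im,d=d); cv2.imwrite('pics/w4.png',im); print(s['tool_pos'],s['ee_rot'],s['joint_vel'].round(3),s['joint_positions'].round(2))
E
```

```text
[ 0.56132914 -0.13675128  0.23074593] [ 2.54493474e+00 -1.84187085e+00 -9.00385207e-04] [ 0.    -0.003  0.007  0.001 -0.001 -0.005] [-0.35  0.39  0.06  1.25  0.   -2.24]
```

View pics/w4.png

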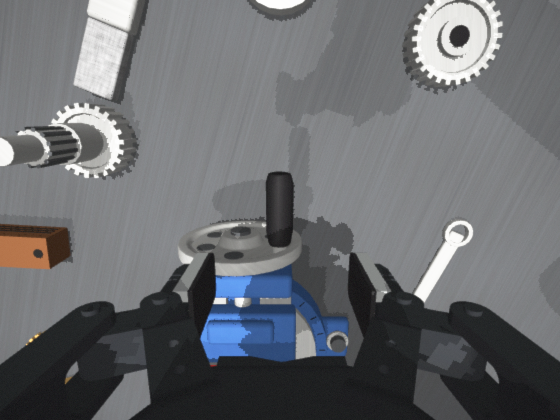

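Wrist view: the black handle covers columns 267-293, rows 172-245, with the wheel hub at (240,230). The stub shaft stands left at (95,140), with its top at about (5,150).

```bash
python3 - <<'E'
from h import *
a=np.radians(108.4); u=np.array([np.cos(a),np.sin(a),0]); v=np.array([-np.sin(a),np.cos(a),0]); J=np.array([.545,.031,0])
z=np.load('w4.npz'); K,T,im,d=z['K'],z['T'],z['im'],z['d']; P=pts(K,T,d)
g=im.max(2); m=np.zeros(d.shape,bool); m[165:250,258:300]=1; m&=(g<75)&(P[...,2]>.075)&(d>0)
q=P[m]-J; X=np.c_[q@u,q@v,q[:,2]]*1000
for x0 in range(-205,-130,10):
    k=X[abs(X[:,0]-x0)<5]
    if len(k)>10: print(x0,len(k),'y',np.percentile(k[:,1],[2,50,98]).round(1),'z',np.percentile(k[:,2],[5,50,95]).round(1))
print('x range',np.percentile(X[:,0],[.5,1,99,99.5]).round(1))
n=(P[...,2]>.06)&(d>0)
for nm,(r0,r1,c0,c1) in {'wheel':(215,275,176,303),'shaft':(95,185,0,140)}.items():
    mm=np.zeros_like(n); mm[r0:r1,c0:c1]=1; mm&=n; mm&=(g>75)|(nm=='shaft'); q=P[mm]-J; X=np.c_[q@u,q@v,q[:,2]]*1000
    print(nm,len(X),np.percentile(X,[1,50,99],axis=0).round(1).tolist())
E
```

```text
-185 366 y [26.5 35.9 45.3] z [101.2 108.7 111.6]
-175 339 y [25.6 35.9 46.1] z [103.6 110.3 112. ]
-165 334 y [25.4 35.9 46.2] z [103.5 110.2 112.1]
-155 324 y [25.2 35.8 46.2] z [102.9 110.2 112.1]
-145 315 y [25.1 35.8 46.3] z [102.6 110.1 111.9]
-135 238 y [26.7 35.7 44.9] z [103.8 109.  111.2]
x range [-189.5 -189.5 -131.1 -130.6]
wheel 4049 [[-175.3, -49.9, 63.6], [-124.4, 5.9, 104.4], [-103.0, 52.9, 247.1]]
shaft 3169 [[-225.5, -158.3, 61.2], [-210.6, -143.5, 103.6], [-194.1, -135.1, 135.4]]
```

```bash
cat >> h.py <<'E'
_a=np.radians(108.4); U=np.array([np.cos(_a),np.sin(_a),0]); V=np.array([-np.sin(_a),np.cos(_a),0]); J=np.array([.545,.031,0])
def hp(deg,x=-.175): t=np.radians(deg); return J+U*x-V*.042*np.sin(t)+np.array([0,0,.078+.042*np.cos(t)-.006])
E
python3 - <<'E'
from h import *
print(hp(-58)); go(hp(-58),18.4)
E
```

```text
[ 0.5664415  -0.1462961   0.09425661]
  shift [ 0.266 -0.046  3.416] turn [ 3.0000e-03 -2.0000e-03  2.2478e+01] toolx [-0.32  0.95  0.  ]
  shift [ 0.266 -0.046  3.416] turn [ 0.001  0.002 -0.022] toolx [ 0.32 -0.95  0.  ]
  q6 -2.238 toolx now [ 0.313 -0.95  -0.   ] tooly [-0.95  -0.313  0.   ]
```

>>> drive_tool --moves '[[[0.27,-0.05,1.2,0,0,0,70],[0.27,-0.05,2.4,0,0,0,70],[0.27,-0.05,3.2,0,0,0,70],[0.27,-0.05,3.42,0,0,0,70],[0.27,-0.05,3.42,0,0,0,70],[0.27,-0.05,3.42,0,0,0,10],[0.27,-0.05,3.42,0,0,0,10],[0.27,-0.05,3.42,0,0,0,10],[0.27,-0.05,3.42,0,0,0,10],[0.27,-0.05,3.42,0,0,0,10]]]'

```text
time_s: 9.75
tool_pos: [0.5669, -0.1477, 0.0954]
ee_rot: [2.544, -1.84, 0.003]
wrist_force: [-4.4, -4.4, 4.5]
gripper_width: 0.233
grasp_force: 58.6
```

```bash
python3 - <<'E'
from h import *
s=robot.get_state(); print(s['wrist_force'],s['gripper_width'])
p=s['tool_pos']-J; print('vise y,z',p@V,p[2],p@U)
A=np.array([0,.078])
a0=-58
def rows(st,en,step):
    b=np.radians(st); o=[]
    for a in np.arange(st+step,en+.1,step):
        t=np.radians(a); o.append((int(round(a)),round((-.042*np.sin(t)+.042*np.sin(b))/.04,2),round(-(.042*np.cos(t)-.042*np.cos(b))/.04,2)))
    return o
for k in range(-58,340,80): print(k,rows(k,k+80,8))
E
```

```text
[-4.35461651 -4.44301909  4.54702621] 0.232841520714889
vise y,z 0.035630492903582396 0.09540994900715086 -0.17644869504300448
-58 [(-50, np.float64(-0.09), np.float64(-0.12)), (-42, np.float64(-0.19), np.float64(-0.22)), (-34, np.float64(-0.3), np.float64(-0.31)), (-26, np.float64(-0.43), np.float64(-0.39)), (-18, np.float64(-0.57), np.float64(-0.44)), (-10, np.float64(-0.71), np.float64(-0.48)), (-2, np.float64(-0.85), np.float64(-0.49)), (6, np.float64(-1.0), np.float64(-0.49)), (14, np.float64(-1.14), np.float64(-0.46)), (22, np.float64(-1.28), np.float64(-0.42))]
22 [(30, np.float64(-0.13), np.float64(0.06)), (38, np.float64(-0.25), np.float64(0.15)), (46, np.float64(-0.36), np.float64(0.24)), (54, np.float64(-0.46), np.float64(0.36)), (62, np.float64(-0.53), np.float64(0.48)), (70, np.float64(-0.59), np.float64(0.61)), (78, np.float64(-0.63), np.float64(0.76)), (86, np.float64(-0.65), np.float64(0.9)), (94, np.float64(-0.65), np.float64(1.05)), (102, np.float64(-0.63), np.float64(1.19))]
102 [(110, np.float64(0.04), np.float64(0.14)), (118, np.float64(0.1), np.float64(0.27)), (
[... 533 characters left out ...]
at64(0.67), np.float64(-0.27)), (230, np.float64(0.77), np.float64(-0.37)), (238, np.float64(0.85), np.float64(-0.49)), (246, np.float64(0.92), np.float64(-0.62)), (254, np.float64(0.97), np.float64(-0.76)), (262, np.float64(1.0), np.float64(-0.9))]
262 [(270, np.float64(0.01), np.float64(-0.15)), (278, np.float64(0.0), np.float64(-0.29)), (286, np.float64(-0.03), np.float64(-0.44)), (294, np.float64(-0.08), np.float64(-0.57)), (302, np.float64(-0.15), np.float64(-0.7)), (310, np.float64(-0.24), np.float64(-0.82)), (318, np.float64(-0.34), np.float64(-0.93)), (326, np.float64(-0.45), np.float64(-1.02)), (334, np.float64(-0.58), np.float64(-1.09)), (342, np.float64(-0.72), np.float64(-1.14))]
```

>>> drive_tool --moves '[[[0,-0.09,-0.12,0,0,0,10],[0,-0.19,-0.22,0,0,0,10],[0,-0.3,-0.31,0,0,0,10],[0,-0.43,-0.39,0,0,0,10],[0,-0.57,-0.44,0,0,0,10],[0,-0.71,-0.48,0,0,0,10],[0,-0.85,-0.49,0,0,0,10],[0,-1.0,-0.49,0,0,0,10],[0,-1.14,-0.46,0,0,0,10],[0,-1.28,-0.42,0,0,0,10]]]'

```text
time_s: 10.75
tool_pos: [0.6164, -0.1314, 0.111]
ee_rot: [2.545, -1.84, 0.003]
wrist_force: [-1.4, -6.1, -1.9]
gripper_width: 0.234
grasp_force: 58.7
```

>>> drive_tool --moves '[[[0,-0.13,0.06,0,0,0,10],[0,-0.25,0.15,0,0,0,10],[0,-0.36,0.24,0,0,0,10],[0,-0.46,0.36,0,0,0,10],[0,-0.53,0.48,0,0,0,10],[0,-0.59,0.61,0,0,0,10],[0,-0.63,0.76,0,0,0,10],[0,-0.65,0.9,0,0,0,10],[0,-0.65,1.05,0,0,0,10],[0,-0.63,1.19,0,0,0,10]]]'

```text
time_s: 11.75
tool_pos: [0.6392, -0.124, 0.0632]
ee_rot: [2.543, -1.84, 0.002]
wrist_force: [-2.3, -6.9, 3.0]
gripper_width: 0.236
grasp_force: 59.0
```

>>> drive_tool --moves '[[[0,0.04,0.14,0,0,0,10],[0,0.1,0.27,0,0,0,10],[0,0.18,0.4,0,0,0,10],[0,0.27,0.51,0,0,0,10],[0,0.38,0.61,0,0,0,10],[0,0.5,0.69,0,0,0,10],[0,0.63,0.76,0,0,0,10],[0,0.77,0.8,0,0,0,10],[0,0.92,0.83,0,0,0,10],[0,1.06,0.83,0,0,0,10]]]'

```text
time_s: 12.75
tool_pos: [0.6007, -0.1366, 0.0306]
ee_rot: [-2.545, 1.84, -0.006]
wrist_force: [3.8, -5.9, -1.5]
gripper_width: 0.232
grasp_force: 58.9
```

>>> drive_tool --moves '[[[0,0.15,-0.02,0,0,0,10],[0,0.29,-0.05,0,0,0,10],[0,0.42,-0.11,0,0,0,10],[0,0.55,-0.18,0,0,0,10],[0,0.67,-0.27,0,0,0,10],[0,0.77,-0.37,0,0,0,10],[0,0.85,-0.49,0,0,0,10],[0,0.92,-0.62,0,0,0,10],[0,0.97,-0.76,0,0,0,10],[0,1.0,-0.9,0,0,0,10]]]'

```text
time_s: 13.75
tool_pos: [0.5608, -0.1496, 0.0659]
ee_rot: [2.543, -1.84, 0.001]
wrist_force: [0.8, -6.6, -2.7]
gripper_width: 0.238
grasp_force: 58.8
```

>>> drive_tool --moves '[[[0,0.01,-0.15,0,0,0,10],[0,0,-0.29,0,0,0,10],[0,-0.03,-0.44,0,0,0,10],[0,-0.08,-0.57,0,0,0,10],[0,-0.15,-0.7,0,0,0,10],[0,-0.15,-0.7,0,0,0,10],[0,-0.15,-0.7,0,0,0,10]]]'

```text
time_s: 14.45
tool_pos: [0.5664, -0.1478, 0.0946]
ee_rot: [2.543, -1.839, 0.001]
wrist_force: [-1.7, -6.8, 3.7]
gripper_width: 0.235
grasp_force: 59.5
```

```bash
python3 - <<'E'
from h import *
s=robot.get_state(); p=s['tool_pos']-J; print(p@V,p[2]+.006-.078,np.degrees(np.arctan2(-(p@V),p[2]+.006-.078)),s['wrist_force'])
im,d=robot.capture('scene'); np.savez('s2.npz',im=im,d=d)
for nm in('scene0','s2'):
    pass
S=im[170:245,215:315]; t,_=robot.capture('top'); cv2.imwrite('pics/pm2.png',np.vstack([cv2.resize(S,(800,400),interpolation=cv2.INTER_CUBIC),cv2.resize(t[170:230,270:330],(800,200))]))
cv2.imwrite('pics/pm2.png',cv2.resize(S,(800,600),interpolation=cv2.INTER_CUBIC))
E
```

```text
0.03615007929849062 0.02258841959552753 -58.00074893001387 [-1.74157944 -6.76472815  3.66431734]
```

View pics/pm2.png

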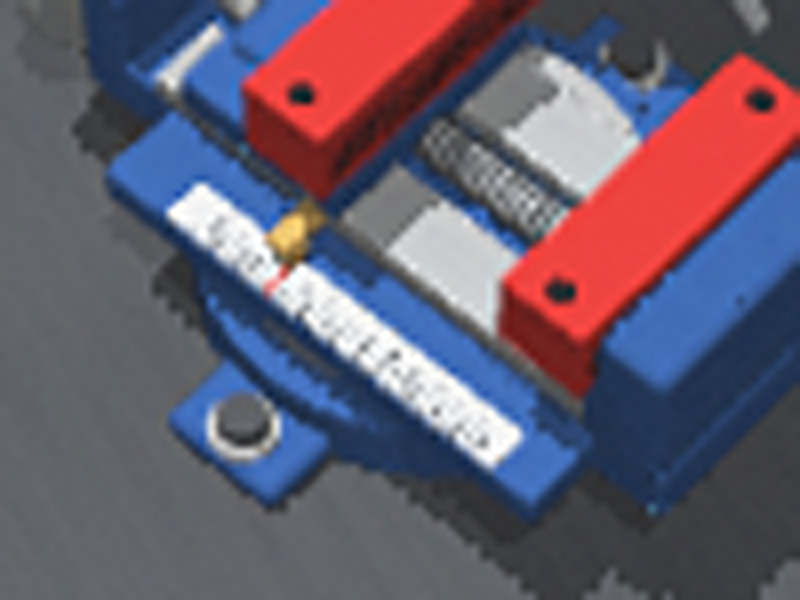

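Exactly one turn is done (10 mm) and the pointer is now just short of the mark: pointer nose (286,253), mark (278,278) in the crop. I let go and measure from a pose level with the mark along the screw, so the pointer's height does not matter.

>>> drive_tool --moves '[[[0,0,0,0,0,0,70],[0,0,0,0,0,0,70],[0,0,0,0,0,0,70],[0,0,-1,0,0,0,70],[0,0,-2,0,0,0,70],[0,0,-3,0,0,0,70],[0,0,-3.9,0,0,0,70],[0,0,-3.9,0,0,0,70]]]'

```text
time_s: 15.35
tool_pos: [0.5696, -0.1468, 0.2561]
ee_rot: [-2.544, 1.837, -0.014]
wrist_force: [1.6, -1.7, 0.7]
gripper_width: 0.7
grasp_force: 0.0
```

>>> drive_tool --moves '[[[-4.9,-2.15,0,0,0,10,70],[-4.9,-2.15,0,0,0,10,70],[-4.9,-2.15,0,0,0,10,70],[-4.9,-2.15,0,0,0,10,70],[-4.9,-2.15,0,0,0,10,70],[-4.9,-2.15,0,0,0,10,70],[-4.9,-2.15,0,0,0,10,70],[-4.9,-2.15,0,0,0,10,70],[-4.9,-2.15,0,0,0,10,70],[-4.9,-2.15,0,0,0,10,70]]]'

```text
time_s: 16.35
tool_pos: [0.5863, 0.0673, 0.249]
ee_rot: [0.761, -3.046, -0.002]
wrist_force: [-0.0, -0.3, 0.9]
gripper_width: 0.701
grasp_force: 0.0
```

>>> drive_tool --moves '[[[0,0,0,0,0,1.25,70],[0,0,0,0,0,1.25,70],[0,0,0,0,0,1.25,70],[0,0,0,0,0,1.25,70],[0,0,0,0,0,1.25,70]]]'

```text
time_s: 16.85
tool_pos: [0.5869, 0.0667, 0.2501]
ee_rot: [0.501, -3.101, -0.0]
wrist_force: [0.4, -0.2, 0.0]
gripper_width: 0.697
grasp_force: 0.0
```

```bash
cat > gap.py <<'E'
from h import *
K,T=cam('wrist'); s=robot.get_state(); im,d=robot.capture('wrist'); P=pts(K,T,d); X=(P-J)@U*1000; Y=(P-J)@V*1000; Z=P[...,2]
hsv=cv2.cvtColor(im,cv2.COLOR_BGR2HSV); p=s['tool_pos']-J; print('tool U,V',p@U,p@V,s['ee_rot'])
near=(Y>-95)&(Y<-50)&(X>-20)&(X<45)&(d>0)
yel=near&(hsv[...,0]>14)&(hsv[...,0]<32)&(hsv[...,1]>80)
red=near&((hsv[...,0]<8)|(hsv[...,0]>172))&(hsv[...,1]>90)&(Z<.09)
for n,m in(('yel',yel),('red',red)):
    v,u=np.nonzero(m); print(n,m.sum(),'px u',np.percentile(u,[1,50,99]),'v',np.percentile(v,[1,50,99]),'z',np.percentile(Z[m],[5,50,95]).round(4),'Y',np.percentile(Y[m],[2,98]).round(1),'X mean',X[m].mean().round(2))
    for r in range(v.min(),v.max()+1,2):
        k=u[v==r]; 
        if len(k): print('  ',r,k.min(),k.max(),'X',X[r,k].min().round(1),X[r,k].max().round(1),'mid',np.round((X[r,k].min()+X[r,k].max())/2,1),'z',np.median(Z[r,k]).round(4),'Y',np.median(Y[r,k]).round(1))
h,w=im.shape[:2]; v,u=np.nonzero(yel|red); c0,r0=int(np.median(u)),int(np.median(v)); c=im[max(0,r0-35):r0+35,max(0,c0-45):c0+45]
cv2.imwrite('pics/gap%d.png'%int(s['time_s']*100),cv2.resize(c,None,fx=8,fy=8,interpolation=cv2.INTER_CUBIC)); print('gap%d'%int(s['time_s']*100))
np.savez('gap.npz',K=K,T=T,im=im,d=d)
E
python3 gap.py
```

```text
tool U,V 0.02066796923656531 -0.051016449290755626 [ 5.01022725e-01 -3.10122001e+00 -3.93176834e-04]Traceback (most recent call last):
  File "gap.py", line 8, in <module>
    v,u=np.nonzero(m); print(n,m.sum(),'px u',np.percentile(u,[1,50,99]),'v',np.percentile(v,[1,50,99]),'z',np.percentile(Z[m],[5,50,95]).round(4),'Y',np.percentile(Y[m],[2,98]).round(1),'X mean',X[m].mean().round(2))
                                              ~~~~~~~~~~~~~^^^^^^^^^^^^^
    return _quantile_unchecked(
        a, q, axis, out, overwrite_input, method, keepdims, weights)
    return _ureduce(a,
                    func=_quantile_ureduce_func,
    ...<5 lines>...
                    overwrite_input=overwrite_input,
                    method=method)
    r = func(a, **kwargs)
    result = _quantile(arr,
                       quantiles=q,
    ...<2 lines>...
                       out=out,
                       weights=wgt)
    previous = arr[previous_indexes]
               ~~~^^^^^^^^^^^^^^^^^^
IndexError: index 0 is out of bounds for axis 0 with size 0
```

>>> drive_tool --moves '[[[-1,0,0,0,0,0,70],[-2.2,0,0,0,0,0,70],[-2.2,0,0,0,0,0,70],[-2.2,0,0,0,0,0,70],[-2.2,0,0,0,0,0,70]]]'

```text
time_s: 17.4
tool_pos: [0.6699, 0.094, 0.2506]
ee_rot: [0.499, -3.101, 0.0]
wrist_force: [-0.2, -0.6, -0.0]
gripper_width: 0.702
grasp_force: 0.0
```

```bash
python3 gap.py
```

```text
tool U,V 0.02039779951547994 -0.13836786120872044 [ 4.99342820e-01 -3.10141086e+00  2.11977891e-05]
yel 163 px u [269. 275. 280.] v [103.   110.   117.38] z [0.0787 0.0819 0.1063] Y [-70.4 -59.7] X mean 15.01
   103 270 278 X 11.9 18.1 mid 15.0 z 0.1101 Y -60.1
   105 269 279 X 10.1 18.7 mid 14.4 z 0.0817 Y -60.5
   107 269 280 X 10.1 19.5 mid 14.8 z 0.0824 Y -62.2
   109 269 280 X 10.1 19.5 mid 14.8 z 0.082 Y -63.8
   111 270 280 X 10.9 19.5 mid 15.2 z 0.0818 Y -65.5
   113 270 280 X 10.9 19.5 mid 15.2 z 0.0819 Y -67.1
   115 270 280 X 10.9 19.5 mid 15.2 z 0.0823 Y -68.8
   117 275 280 X 15.2 19.5 mid 17.4 z 0.0814 Y -70.4
red 25 px u [247.6 279.  280. ] v [ 98.48 124.   129.  ] z [0.0695 0.0703 0.0715] Y [-80.9 -60.7] X mean 17.52
   92 238 238 X -15.9 -15.9 mid -15.9 z 0.0836 Y -50.1
   120 279 280 X 18.6 19.5 mid 19.0 z 0.0706 Y -73.0
   122 279 280 X 18.6 19.5 mid 19.0 z 0.0707 Y -74.7
   124 279 280 X 18.6 19.5 mid 19.0 z 0.0703 Y -76.5
   126 279 280 X 18.6 19.5 mid 19.0 z 0.0699 Y -78.2
   128 279 280 X 18.6 19.5 mid 19.0 z 0.07 Y -80.0
gap1739
```

View pics/gap1739.png

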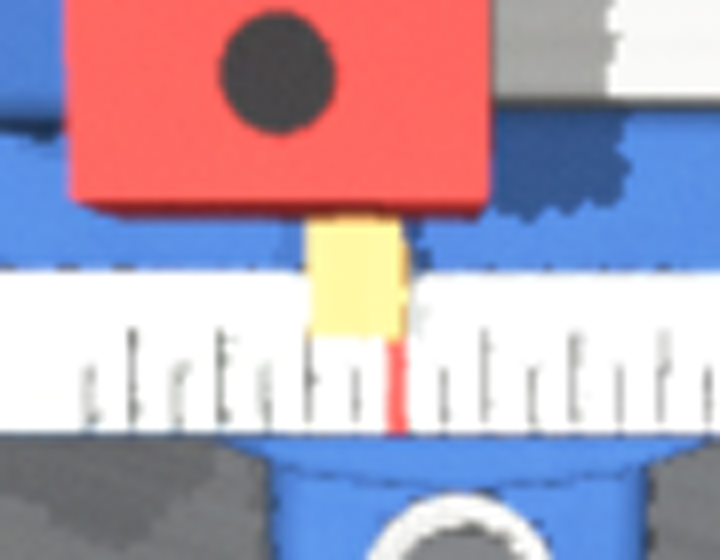

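The crop shows the brass pointer block at columns 308-402 with its front edge at y 338. The red mark is at x 387-407 and the 5 mm ticks are 44 px apart. The pointer's centre is about 4 mm short, while its +x edge is at the mark. I take a closer numeric look at the pointer's shape before deciding which one counts.

>>> drive_tool --moves '[[[0,0,1,0,0,0,70],[0,0,2,0,0,0,70],[0,0,2.8,0,0,0,70],[0,0,2.8,0,0,0,70],[0,0,2.8,0,0,0,70],[0,0,2.8,0,0,0,70]]]'

```text
time_s: 18.05
tool_pos: [0.6719, 0.0942, 0.1418]
ee_rot: [-0.498, 3.097, -0.001]
wrist_force: [0.9, -0.1, 0.0]
gripper_width: 0.698
grasp_force: 0.0
```

```bash
python3 gap.py | cut -c1-110; python3 - <<'E'
from h import *
z=np.load('gap.npz'); K,T,im,d=z['K'],z['T'],z['im'],z['d']; P=pts(K,T,d)
hsv=cv2.cvtColor(im,cv2.COLOR_BGR2HSV)
yel=(hsv[...,0]>10)&(hsv[...,0]<34)&(hsv[...,1]>70); red=((hsv[...,0]<8)|(hsv[...,0]>172))&(hsv[...,1]>70)
X=(P-J)@U*1000;Y=(P-J)@V*1000; m=yel&(X>-10)&(X<40)&(Y>-90)&(Y<-50); v,u=np.nonzero(m)
r0,r1,c0,c1=v.min()-3,v.max()+22,u.min()-6,u.max()+10; print(r0,c0)
for r in range(r0,r1): print(''.join('Y' if yel[r,c] and im[r,c,2]>200 else 'y' if yel[r,c] else 'R' if red[r,c] else 'b' if hsv[r,c,1]>90 else '#' if im[r,c].max()<110 else '+' if im[r,c].max()<190 else '.' for c in range(c0,c1)),' '.join('%3d'%(P[r,c,2]*1000) for c in range(c0,c1,2)))
E
```

```text
tool U,V 0.019885261475030645 -0.14035301952317136 [-4.98059779e-01  3.09679813e+00 -7.30486458e-04]
yel 477 px u [262. 271. 281.] v [ 88.   100.   112.24] z [0.0783 0.082  0.0832] Y [-70.6 -58.2] X mean 14.83
   88 262 279 X 9.9 19.0 mid 14.4 z 0.0822 Y -58.2
   90 261 279 X 8.5 19.0 mid 13.7 z 0.0822 Y -59.3
   92 262 279 X 9.8 19.0 mid 14.4 z 0.0823 Y -60.3
   94 262 279 X 9.8 19.0 mid 14.4 z 0.0818 Y -61.3
   96 262 281 X 9.8 20.0 mid 14.9 z 0.0819 Y -62.3
   98 262 281 X 9.7 20.0 mid 14.9 z 0.0821 Y -63.3
   100 262 281 X 9.8 20.0 mid 14.9 z 0.0825 Y -64.4
   102 263 281 X 10.2 20.0 mid 15.1 z 0.0816 Y -65.4
   104 263 280 X 10.2 19.5 mid 14.9 z 0.0821 Y -66.4
   106 263 280 X 10.2 19.5 mid 14.8 z 0.0824 Y -67.5
   108 263 281 X 10.2 20.0 mid 15.1 z 0.0816 Y -68.5
   110 263 281 X 10.2 20.0 mid 15.1 z 0.082 Y -69.6
   112 262 281 X 9.6 20.0 mid 14.8 z 0.082 Y -70.6
red 55 px u [277. 279. 281.] v [114. 122. 130.] z [0.0694 0.0706 0.0715] Y [-80.6 -71.6] X mean 18.83
   114 278 280 X 18.3 19.4 mid 18.9 z 0.0708 Y -71.6
   116 278 280 X 18.3 19.4 mid 18.8 z 0.0708 Y -72.7
   118 27
[... 28229 characters left out ...]
21 221 221 221 229 230 229 229 229 229 229 229
######################################################################################################################################################################################################################### 220 220 222 221 222 221 221 220 221 222 221 222 229 229 230 229 230 229 229 229 229 229 229 230 230 230 230 229 229 230 230 230 229 229 229 228 229 229 229 230 229 229 228 229 230 229 228 229 229 229 229 228 229 221 221 222 222 221 222 221 222 221 222 221 222 220 221 222 222 221 221 221 222 221 221 221 221 221 222 220 221 221 221 221 221 222 220 222 221 221 272 222 221 221 222 221 220 222 221 221 228 229 229 229 229 230 230 229 229
```

The colour and depth dump shows a flat brass block about 10 mm wide with something lower at its +x edge. I need to see its front face, so I turn to the handle orientation beside the scale and look obliquely.

>>> drive_tool --moves '[[[-0.75,0.4,0,0,0,-10,70],[-0.75,0.4,0,0,0,-10,70],[-0.75,0.4,0,0,0,-10,70],[-0.75,0.4,0,0,0,-10,70],[-0.75,0.4,0,0,0,-10,70],[-0.75,0.4,0,0,0,-10,70],[-0.75,0.4,0,0,0,-10,70],[-0.75,0.4,0,0,0,-10,70],[-0.75,0.4,0,0,0,-10,70],[-0.75,0.4,0,0,0,-10,70]]]'

```text
time_s: 19.1
tool_pos: [0.6954, 0.1189, 0.1409]
ee_rot: [-2.377, 2.049, -0.005]
wrist_force: [-0.6, -0.1, 0.1]
gripper_width: 0.697
grasp_force: 0.0
```

>>> drive_tool --moves '[[[0,0,0.6,0,0,-1.25,70],[0,0,0.6,0,0,-1.25,70],[0,0,0.6,0,0,-1.25,70],[0,0,0.6,0,0,-1.25,70],[0,0,0.6,0,0,-1.25,70],[0,0,0.6,0,0,-1.25,70]]]'

```text
time_s: 19.7
tool_pos: [0.6946, 0.1189, 0.1153]
ee_rot: [-2.545, 1.841, -0.002]
wrist_force: [0.7, -0.2, -0.2]
gripper_width: 0.704
grasp_force: 0.0
```

```bash
cat > side.py <<'E'
from h import *
K,T=cam('wrist'); s=robot.get_state(); im,d=robot.capture('wrist'); P=pts(K,T,d); X=(P-J)@U*1000; Y=(P-J)@V*1000; Z=P[...,2]*1000
np.savez('side.npz',K=K,T=T,im=im,d=d); p=s['tool_pos']-J; print('tool',p@U,p@V,p[2])
hsv=cv2.cvtColor(im,cv2.COLOR_BGR2HSV)
yel=(hsv[...,0]>10)&(hsv[...,0]<34)&(hsv[...,1]>70)&(X>-5)&(X<35)&(Y>-90)&(Y<-50)&(Z>60)&(Z<90)
red=((hsv[...,0]<8)|(hsv[...,0]>172))&(hsv[...,1]>70)
v,u=np.nonzero(yel)
if len(v):
    r0,r1,c0,c1=np.percentile(v,1).astype(int)-3,np.percentile(v,99).astype(int)+4,np.percentile(u,1).astype(int)-10,np.percentile(u,99).astype(int)+6
    print('rows',r0,r1,'cols',c0,c1)
    for r in range(r0,min(r1,r0+40)): print('%3d '%r+''.join('Y' if yel[r,c] and im[r,c,2]>200 else 'y' if yel[r,c] else 'R' if red[r,c] else 'b' if hsv[r,c,1]>90 else '#' if im[r,c].max()<110 else '+' if im[r,c].max()<190 else '.' for c in range(c0,min(c1,c0+60))))
    print('X/Z per sampled row'); 
    for r in range(r0,min(r1,r0+40),2): print(r,' '.join('%.0f/%.0f/%.0f'%(X[r,c],Y[r,c],Z[r,c]) for c in range(c0,min(c1,c0+60),4) if yel[r,c]))
E
python3 side.py
```

```text
tool 0.03616635369498274 -0.16964711597163948 0.11530377326751459
rows 194 221 cols 456 522
194 .....................bbbbbbbbbbbbbbbbbbbbbbbbbbbb###########
195 .....................bbbbbbbbbbbbbbbbbbbbbbbbbbbb###########
196 .............++++....bbbbbbbbbbbbb#bb#b##bbbbbbb############
197 .............+++yy++yyyyyyyyyyyyyyyyyyyyyyyyyyyyyyyyyyyyyyy#
198 ..........++++++yyyyyYYYYYYYYYYYYYYYYYYYYYyYyyyyyyyyyyyyyyyy
199 .........+++++++yyyyYYYYYYYYYYYYYYYYYYYYYYYYYyyyyyyyyyyyyyyy
200 ........++++++++yyyyYYYYYYYYYYYYYYYYYYYYYYYYYyyyyyyyyyyyyyyy
201 ++......++++++++yyyyYYYYYYYYYYYYYYYYYYYYYYYYYyyyyyyyyyyyyyyy
202 ++........++++++yyyyYYYYYYYYYYYYYYYYYYYYYYYYyyyyyyyyyyyyyyyy
203 ..........+++++yyyyyYYYYYYYYYYYYYYYYYYYYYYYYyyyyyyyyyyyyyyyy
204 ..........+++++yyyyyYYYYYYYYYYYYYYYYYYYYYYYYYyyyyyyyyyyyyyyy
205 ..........+++++yyyyYYYYYYYYYYYYYYYYYYYYYYYYYYYyyyyyyyyyyyyyy
206 .........++++++yyyyYYYYYYYYYYYYYYYYYYYYYYYYYYYyyyyyyyyyyyyyy
207 .........++++++yyyyYYYYYYYYYYYYYYYYYYYYYYYYYYYyyyyyyyyyyyyyy
208 ...RRRRRRRRRRRyyyyyYYYYYYYYYYYYYYYYYYYYYYYYYYyyyyyyyyyyyyyyy
209 RRRRRRRRRRRRRRyyyyyYYYYYYYYYY
[... 1235 characters left out ...]
0 13/-70/81 13/-68/82 13/-66/82 13/-64/82 13/-62/81 13/-60/81 13/-59/82 13/-56/81 13/-54/82 14/-51/81
208 15/-71/80 14/-70/82 14/-68/82 14/-66/82 14/-64/82 14/-62/82 14/-61/83 15/-57/81 14/-56/82 14/-54/82 14/-52/82
210 16/-71/80 15/-70/81 16/-68/81 15/-66/82 15/-64/82 15/-62/82 16/-59/81 15/-58/83 15/-56/83 15/-54/82 15/-52/82
212 19/-72/74 18/-70/75 17/-71/81 16/-71/83 16/-68/82 16/-67/83 16/-64/82 16/-62/82 16/-60/82 16/-58/83 16/-57/83 17/-53/82 16/-52/83
214 19/-71/76 18/-71/80 17/-70/82 17/-68/82 18/-66/82 17/-64/82 18/-61/82 17/-60/83 17/-58/82 18/-55/82 17/-54/83 17/-52/82
216 19/-69/81 18/-68/83 18/-66/82 18/-64/82 19/-62/82 19/-59/82 18/-58/82 19/-55/82 18/-54/83 19/-51/82
218 
220
```

The oblique dump shows the real pointer: a thin brass needle reaching down to z 74 mm at the block's +x end (X about 18-19 mm), right by the red mark. I measure needle against mark exactly.

```bash
python3 - <<'E'
from h import *
z=np.load('side.npz'); K,T,im,d=z['K'],z['T'],z['im'],z['d']; P=pts(K,T,d); X=(P-J)@U*1000; Y=(P-J)@V*1000; Z=P[...,2]*1000
def xat(r,c,h): return float((ray(K,T,[(c,r)],h)[0]-J)@U*1000)
for c in range(436,476,2):
    print(c,[tuple(int(k) for k in im[r,c]) for r in range(206,217)] if c in(444,452,466,470) else '', ' '.join('%.1f/%.0f'%(X[r,c],Z[r,c]) for r in range(206,217)))
sat=im.astype(int)
for c in (440,446,452,456,460): # red profile: centroid of (255-green) 
    w=np.clip(sat[200:220,c,2]-sat[200:220,c,1]-30,0,None); 
    if w.sum(): r=(np.arange(200,220)*w).sum()/w.sum(); print('mark col',c,'row',round(r,2),'X',round(xat(r,c,.0700),2),'Y',((ray(K,T,[(c,r)],.07)[0]-J)@V*1000).round(1),'w',int(w.sum()),w.tolist())
E
```

```text
436  18.0/63 18.3/65 18.8/65 19.5/65 20.0/65 20.7/65 21.3/64 21.9/64 22.3/65 23.0/65 23.3/65
438  17.6/65 18.2/65 18.5/66 19.0/66 19.6/66 20.3/66 20.6/67 21.3/66 21.9/66 22.7/65 23.3/65
440  17.8/64 18.0/66 18.4/66 18.8/67 19.4/67 20.0/67 20.7/67 20.8/68 21.7/67 21.9/68 22.7/68
442  16.8/68 17.1/69 17.7/69 18.4/69 18.8/69 19.3/69 19.9/69 20.4/70 21.1/69 21.4/70 21.9/70
444 [(254, 254, 254), (252, 253, 253), (136, 140, 228), (81, 85, 252), (80, 84, 253), (83, 86, 254), (111, 116, 253), (219, 222, 233), (254, 254, 254), (255, 255, 255), (255, 255, 255)] 16.5/69 17.1/69 17.6/70 18.0/70 18.3/71 19.0/70 19.8/70 20.2/70 21.1/69 21.5/70 22.1/70
446  16.2/71 17.1/69 17.2/71 17.9/70 18.8/69 19.1/70 19.6/70 20.4/70 20.9/70 22.0/68 22.5/68
448  16.7/69 16.8/70 17.7/69 18.0/70 18.4/71 18.9/71 19.5/71 20.3/70 21.0/70 -29.7/246 22.3/69
450  16.4/70 17.4/68 -29.7/246 17.8/71 18.2/71 18.8/71 19.6/71 20.5/69 20.8/70 21.5/70 22.2/70
452 [(254, 254, 254), (254, 254, 254), (202, 205, 251), (101, 105, 254), (82, 87, 254), (86, 91, 254), (155, 157, 254), (254, 254, 254), (255, 255, 255), (255, 255, 255), 
[... 1236 characters left out ...]
.3/78 16.7/79 17.1/79 17.5/80 18.2/79 18.6/80 19.8/78
472  13.7/80 14.1/80 14.9/80 15.2/80 15.8/80 16.8/78 16.8/81 17.0/82 18.1/80 18.3/81 18.6/82
474  13.4/81 13.8/82 14.3/82 14.8/82 15.4/82 16.0/81 16.4/82 17.4/80 17.7/81 17.9/82 18.5/82
mark col 446 row 209.95 X 18.56 Y -79.4 w 559 [0, 0, 0, 0, 0, 0, 0, 0, 82, 136, 138, 133, 70, 0, 0, 0, 0, 0, 0, 0]
mark col 452 row 210.25 X 18.73 Y -76.1 w 472 [0, 0, 0, 0, 0, 0, 0, 0, 16, 119, 137, 133, 67, 0, 0, 0, 0, 0, 0, 0]
mark col 456 row 210.34 X 18.79 Y -73.9 w 518 [0, 0, 0, 0, 0, 0, 0, 0, 23, 119, 137, 136, 103, 0, 0, 0, 0, 0, 0, 0]
mark col 460 row 210.13 X 18.67 Y -71.7 w 518 [0, 0, 0, 0, 0, 0, 0, 0, 42, 130, 138, 136, 72, 0, 0, 0, 0, 0, 0, 0]
```

Needle tip X is 18.9 ± 0.2 mm and the mark is at 18.7 mm, so one turn set it. The start gap of about 10 mm fits the stated 6 to 13 mm. The cover is home and level, and the gripper is clear and open.

```bash
python3 -c "
from h import *
s=robot.get_state(); print(s['time_s'],s['wrist_force'],s['joint_vel'].round(3)); print(robot.sign_off())"
```

```text
19.75 [7.90159318e-02 4.24310276e-01 9.67557157e-05] [ 0.001  0.003 -0.006 -0.001 -0.    -0.003]
the job is handed in; nothing more can be done
None
```

The job is handed in at 19.75 s: the cover is snapped home on the moving jaw and measured level with the fixed one, the vise is wound in one turn to bring the pointer's tip within about 0.2 mm of the red mark, and the gripper is open and clear; the result has not been reported back.

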